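Walk the jar crate home and close the keeper

ROBOT

A 6-joint arm with a two-finger parallel gripper is mounted at the origin on the work surface. World frame = base frame: x ahead of the robot, y to its left, z up, the work surface at z = 0. Lengths are in m, angles in rad, forces in N, time in s.
With the tool pointing down it reaches from about 0.3 to 0.775 m from the base axis. Payload 14.6 kg.
Tool frame: the origin (TCP) lies at the centre of the arm's flange, where the gripper is bolted on; the fingertips stand 199 mm ahead of it and the grasp point (between the pads) lies 180 mm ahead of it; z points along the fingers, y is the line along which they close (so a half turn about z gives the same grasp; the last joint's range is limited). The gripper opens to 94 mm and grips with 3 to 60 N. Pads are 16 mm wide; open, the fingers measure 119 mm over their backs; the gripper's body (75 mm by 177 mm) begins 78 mm behind the grasp point.
Start: joints at [-1.23, 0.3, 1.521, -0, 1.321, -0.067], TCP at [0.218, -0.505, 0.405] pointing down, gripper open.
Joint ranges: [-3.03, 3.03], [-0.79, 2.21], [0.23, 2.52], [-1.04, 4.18], [0, 3.07], [-2.55, 2.55]. Speed limits (rad/s): [2.22, 2.22, 2.57, 3.14, 3.14, 3.14].

INTERFACE

Orientations are given as [roll, pitch, yaw] about the fixed x, y, z axes, in that order (R = Rz(yaw) Ry(pitch) Rx(roll)).
In Python, from station import ctrl gives the robot as it stands. The module is installed in compiled form; this text tells all that it offers.
- The arm moves only by the tool servo_tool, never from a script. Its argument "motion" is a list of rows, each a list of 5 numbers: the closure, from 0 (fully open) to 1 (shut), then the shift along the world's x, y, z in cm, then the turn about the world's z in degrees. A call has 1 to 20 rows; each row is the pose to reach, as a shift and turn from the pose commanded when the call began; what a row does not reach only later rows make up. A row lasts 1/8 s, in which the tool goes at most 62.5 mm and 10.7 degrees, less where a joint would pass 70% of its speed; a pose out of reach is approached as far as the arm can. A call with a gripper value outside its range is refused whole. The fingers move at their own pace and stop on an object; "squeeze" is the grip in N (left out, the last holds). Time passes only in rows, so rows that repeat a pose let the fingers close. It gives the time, the measured TCP pose, the force, the opening and the grip force at its end, in the units of the state.
- ctrl.get_obs(): the state, without advancing time (a new reading comes with each control period).
- ctrl.camera(name): name is "side" or "top"; returns a dict with "image" (480x640x3 uint8, red, green, blue), "fx", "fy", "cx", "cy" (pixels), "camera_from_world" (4x4, takes a point from world to camera coordinates). Camera axes: x right, y up, looking along -z (the intrinsics and any distortion apply to the point x, -y, -z); pixel columns grow to the right and rows downward; lengths in m; the calibration is good to about 2 mm. A picture is of the moment at which its call begins. There is no depth.
- ctrl.hand_in(): hands the job in; it is judged then, once.
The state is a dict: "time_s": time; "qpos": joint angles; "joint_vel": joint speeds; "tau": joint torques, N m; "ee_pos": TCP position; "eef_rot": TCP orientation; "force": force on the tool from outside, world axes, zero at the start; "moment": the same for the moment, N m; "grip_width": finger opening in m; "grip_force": force on a finger pad.
Only numpy, scipy, OpenCV 4.12 (cv2) and the standard library are available. Lean on these libraries where they do the work, as an engineer would, in place of code of your own. Each camera call takes 0.05 s, during which the arm holds its last target. There are 200 camera calls.

TASK

Walk the heavy jar crate forward over the counter until its front is flush against the stop rail along its whole width, by pushing the two ends of its back in turn. Push gently: its thin slats must never feel more than about 22 N from the robot (a push at the middle needs more than that), and do not let it swing more than about 20 degrees out of square with the rail. Then swing the keeper bar fully closed behind it, leaving everything else on the counter where it stands.

Things in the scene. Friction and masses are not known exactly. Their poses are not given: they have to be found in the camera images.
- crate: heavy low slatted wooden crate (about 4 kg), packed with jars, loose, flat on two battens (along its x, 120 mm long, 25 mm wide, at y = -80 and +80 mm). 170 mm deep (x), 320 mm wide (y), walls 9 mm thick, top edge 78 mm above the counter, jar lids 80 mm. Origin: centre of its underside, on the counter; +x its front (to the rail), -x its back (to the robot), +y its left
- front_left (a point): front left edge of the crate (front face, its +y end), 30 mm above the counter
- front_right (a point): front right edge of the crate (front face, its -y end), 30 mm above the counter
- back_left (a point): back left edge of the crate (outer back face, its +y end), 40 mm above the counter. Pushed at mid-back the crate resists with 22 to 27 N; within 20 mm of an end, with 11 to 15 N: it swivels about a point 50 to 70 mm beyond its middle, so its middle gains 0.3 of what the pushed end gains and the other end slips back by 0.4 of it.
- back_right (a point): back right edge of the crate (outer back face, its -y end), 40 mm above the counter. A pusher that does not turn with the crate rubs sideways along its back and adds force; meeting the crate faster than about 15 mm/s makes a knock that adds force too
- bay: fixed dark wooden stop rail, 420 mm long (y), 30 mm thick, 45 mm high, screwed to the counter. Origin: on the counter, middle of the rail's face that the crate must meet; x points away from the robot into the rail, so the crate comes from -x, square to y; it is home when both its front edges are at x = 0 here
- keeper_pivot (a point): axis of the keeper's pivot, 33 mm above the counter, at x = -183, y = +215 mm of the bay (beside the crate's left back edge when home). Its post is 14 mm across, 56 mm high, on a foot plate 50 x 40 x 12 mm; a strip 12 mm high, 18 mm wide runs along the bay's x at y = +232 mm, from x = -180 to +20 mm
- keeper_push (a point): point on the keeper's centre line 90 mm from its pivot, 33 mm above the counter. The keeper is a horizontal pale wooden bar 130 mm long from the pivot, 16 mm thick, from 18 to 48 mm above the counter
- keeper (a joint): keeper angle, rad: 0 = fully open (bar points to the bay's -x, splayed 0.35 rad to its +y, away from the crate), 1.92 = closed against its stop (bar points to the bay's -y, behind the crate's left back end, 5 mm clear of it if the crate is home). Closes counter-clockwise from above; takes about 1.5 N at keeper_push; stays where left
- wine: bystander: green wine bottle, 74 mm across, 290 mm tall, standing; origin at the centre of its underside
- honey: bystander: jar, 70 mm across, 90 mm tall, standing; origin at the centre of its underside
- mill: bystander: turned wooden pepper mill, 52 mm across, 165 mm tall, standing; origin at the centre of its underside
- bowl: bystander: white ramekin bowl, 90 mm across, 45 mm tall; origin at the centre of its underside
- oil: bystander: amber oil bottle, 60 mm across, 190 mm tall, standing; origin at the centre of its underside
- tin: bystander: round tin, 80 mm across, 80 mm tall, standing; origin at the centre of its underside
- spatula: bystander: spatula with a wooden handle, lying flat on the counter, about 250 mm long; origin where the handle (140 mm) meets the shank

How it is judged:
On the way, in this order (a step that is already met when the one before it is completed fails the run):
1. the crate is flush: both front edges within 3.5 mm of the rail, the keeper still open (under 1.0 rad) (x of each of front_left, front_right in the frame of bay above -0.0035 m and angle between crate's own z axis and vertical below 0.05 rad and value of joint keeper below 1 rad), for 0.2 s.
2. the keeper is swung closed (over 1.8 rad) with the crate still flush (x of each of front_left, front_right in the frame of bay above -0.0035 m and angle between crate's own z axis and vertical below 0.05 rad and value of joint keeper above 1.8 rad), for 0.2 s.
At the end, for the whole second after the job is handed in: The crate stands upright and at rest with both front edges within 3.5 mm of the rail's face, and the keeper is closed behind it (over 1.8 of 1.92 rad) (all of step 2 and linear speed of crate below 0.01 m/s); the robot touches nothing.
It fails at once if the robot presses on the crate with more than 22 N (contact force between the arm and crate above 22 N).
It fails at once if the fingers press on the crate with more than 22 N (contact force between the fingers and crate above 22 N).
It fails at once if the crate swings more than 0.38 rad (22 degrees) out of square with the rail (angle between the x axis of crate and the x axis of bay, either way round above 0.38 rad).
It fails at once if the crate is lifted or tipped (over 0.12 rad) (angle between crate's own z axis and vertical above 0.12 rad).
It fails at once if a bystander is moved by more than 15 mm (distance of any of wine, honey, mill, bowl, oil, tin, spatula from where it was at the start of the episode above 0.015 m).
It also fails if it takes over 72 s, if anything falls off the work surface, if the arm or the gripper's body presses on something with over 40 N, if the wrist force passes 120 N, or if a joint passes its speed limit or range.

## Working session

There is one attempt and no reset: what is moved stays moved. The work goes in short steps, Python scripts to look and compute and a tool call to move; the robot and the scene stay as the last step left them, time stands still between calls to the robot, and variables do not carry over. Pictures are saved under pics/ and viewed, at most 10 in all, crops included, and the job is handed in when it is done.

Besides the shell and the picture viewer there is one more tool, called after "Call:" by a JSON object that holds its "fn" and its "kwargs", one argument or row to a line. servo_tool: Moves the arm, as the interface text tells. Its arguments: {"type":"object","properties":{"motion":{"type":"array","items":{"type":"array","items":{"type":"number"}}},"squeeze":{"type":"number"}},"required":["motion"]}

```bash
mkdir -p pics; cat > h.py <<'E'
import numpy as np, cv2
from station import ctrl
def cam(n,save=None):
    c=ctrl.camera(n)
    if save: cv2.imwrite('pics/'+save,c['image'][:,:,::-1])
    return c
def ray(c,u,v,z):
    M=np.linalg.inv(c['camera_from_world']); d=M[:3,:3]@np.array([(u-c['cx'])/c['fx'],-(v-c['cy'])/c['fy'],-1.])
    o=M[:3,3]; return o+d*(z-o[2])/d[2]
def proj(c,p):
    q=c['camera_from_world']@np.append(p,1); return c['cx']+c['fx']*q[0]/-q[2], c['cy']-c['fy']*q[1]/-q[2]
E
python3 - <<'E'
from h import *
np.set_printoptions(precision=4,suppress=True)
for n in('top','side'):
    c=cam(n,n+'0.png'); print(n,c.keys(),c['fx'],c['fy'],c['cx'],c['cy'],np.linalg.inv(c['camera_from_world']))
print(ctrl.get_obs())
E
```

```text
top dict_keys(['image', 'fx', 'fy', 'cx', 'cy', 'camera_from_world']) 577.294835375847 577.294835375847 322.3642987521152 233.3256492637804 [[ 0.0016  0.9944 -0.1058  0.3536]
 [-1.      0.0019  0.0028  0.0251]
 [ 0.003   0.1058  0.9944  1.681 ]
 [ 0.      0.      0.      1.    ]]
side dict_keys(['image', 'fx', 'fy', 'cx', 'cy', 'camera_from_world']) 568.5409400602682 568.5409400602682 310.35317641103325 238.78863380601516 [[-0.8831  0.3499 -0.3126  0.1676]
 [-0.469  -0.6413  0.6072  0.7829]
 [ 0.012   0.6828  0.7305  0.9587]
 [ 0.      0.      0.      1.    ]]
{'time_s': 0.1, 'qpos': array([-1.2296,  0.3004,  1.5215, -0.    ,  1.3207, -0.0666]), 'joint_vel': array([ 0.0003, -0.0014, -0.0021, -0.0014,  0.0011,  0.0009]), 'tau': array([  0.0004, -53.2646, -35.3286,   0.0709,   0.0235,  -0.0001]), 'ee_pos': array([ 0.2181, -0.5049,  0.4042]), 'eef_rot': array([-3.1405, -0.    ,  0.4078]), 'force': array([-0.9016,  0.4603,  0.6521]), 'moment': array([-0.0174, -0.0066, -0.0119]), 'grip_force': 0.0, 'grip_width': 0.09397950409951879}
```

View pics/top0.png

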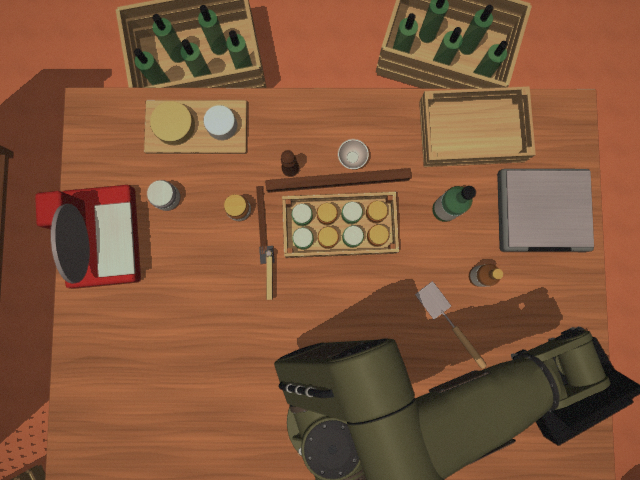

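View pics/side0.png

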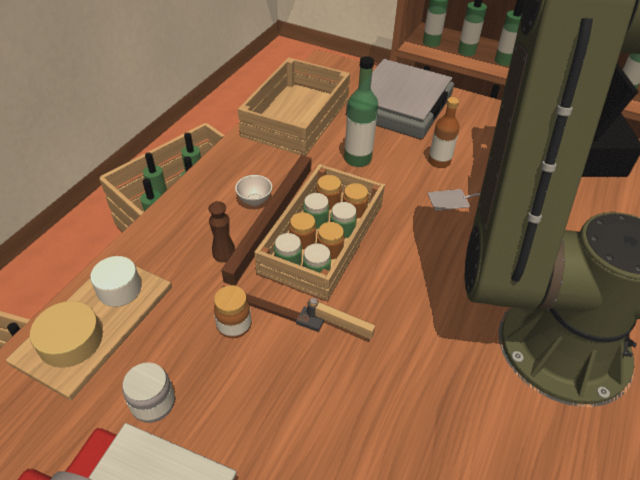

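The top view shows the crate's top at about (284,198)-(399,250), the rail from (267,186) to (410,175), and the keeper bar from (270,250) to (269,299). The honey, mill, bowl, wine, oil, tin and spatula are all clear of the crate's back. Next I'll measure with an enlarged crop and masks.

```bash
cat > m.py <<'E'
from h import *
np.set_printoptions(precision=4,suppress=True)
def line(pts): 
    vx,vy,x,y=cv2.fitLine(np.float32(pts),cv2.DIST_HUBER,0,.01,.01).ravel(); return vx,vy,x,y
def crate(c,show=None):
    im=cv2.cvtColor(c['image'],cv2.COLOR_RGB2HSV)
    return im
E
python3 - <<'E'
from m import *
c=cam('top'); im=c['image']
cr=cv2.resize(im[160:310,240:430],None,fx=4,fy=4,interpolation=cv2.INTER_CUBIC)
cv2.imwrite('pics/crop.png',cr[:,:,::-1])
hsv=cv2.cvtColor(im,cv2.COLOR_RGB2HSV)
for n,(u,v) in dict(rail=(340,181),crate_b=(340,252),wood=(340,280),keeper=(269,285),slat=(286,225),railL=(280,186),strip=(262,220)).items(): print(n,im[v,u],hsv[v,u])
E
```

```text
rail [86 52 32] [ 11 160  86]
crate_b [177 138  92] [ 16 122 177]
wood [180 112  72] [ 11 153 180]
keeper [179 157 103] [ 21 108 179]
slat [77 59 42] [ 15 116  77]
railL [94 60 38] [ 12 152  94]
strip [90 56 37] [ 11 150  90]
```

View pics/crop.png

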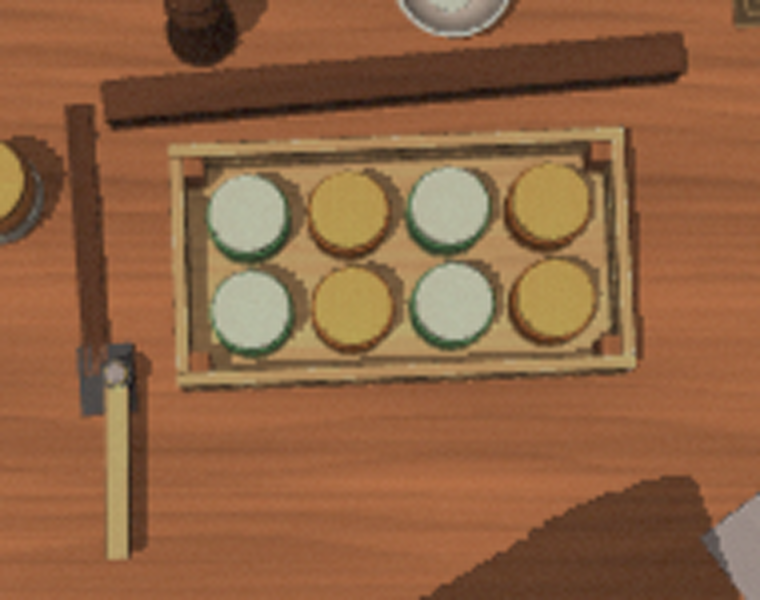

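The crop shows the crate rim corners at crop px (170,148), (624,128), (634,368) and (180,378). The rail's near top edge runs (108,120)-(685,75), and the keeper pivot is at (117,372) with its end at (118,558). I'll refine the edges column by column.

```bash
cat > m.py <<'E'
from h import *
np.set_printoptions(precision=4,suppress=True)
def fit(c,pts,z):
    P=np.array([ray(c,u,v,z)[:2] for u,v in pts]); 
    vx,vy,x,y=cv2.fitLine(np.float32(P),cv2.DIST_HUBER,0,1e-4,1e-4).ravel()
    s=vx/vy; return s,x-s*y   # x = s*y + k
def edges(c,ch,u0,u1,vf,sgn,w=5):
    """strongest vertical gradient of the given sign near guess row vf(u), sub-pixel"""
    g=cv2.GaussianBlur(c['image'][:,:,ch].astype(float),(0,0),.8); d=np.gradient(g,axis=0)*sgn; out=[]
    for u in range(u0,u1):
        v=int(round(vf(u))); q=np.clip(d[v-w:v+w+1,u],0,None); k=int(q.argmax())
        if 0<k<2*w and q[k]>4:
            a,b,e=q[k-1:k+2]; out.append((u,v-w+k+.5*(a-e)/(a-2*b+e+1e-9)))
    return out
lin=lambda a,b:(lambda u:a[1]+(b[1]-a[1])*(u-a[0])/(b[0]-a[0]))
cp=lambda x,y:(240+x/4,160+y/4)
E
python3 - <<'E'
from m import *
c=cam('top')
# rail: near bottom boundary (dark->wood, z=0), far top edge (wood->dark, z=.045)
def rep(n,e,z):
    s,k=fit(c,e,z); print(n,len(e),'slope',round(s,4),'k',round(k,4)); return s,k
rep('rail near z0',edges(c,0,275,405,lin(cp(112,126),cp(686,80)),1,3),0)
rep('rail far z45',edges(c,0,275,405,lin(cp(103,84),cp(683,35)),-1,3),.045)
rep('crate front rim',edges(c,2,290,390,lin(cp(170,146),cp(624,128)),1,3),.078)
rep('crate back rim',edges(c,2,290,394,lin(cp(180,378),cp(634,366)),-1,3),.078)
for n,p,z in [('rail tl',(103,84),.045),('rail tr',(683,35),.045),('rail ntl',(110,120),.045),('rail ntr',(686,76),.045),('cFL',(169,147),.078),('cFR',(625,128),.078),('cBR',(635,368),.078),('cBL',(180,379),.078),('piv',(117,372),.056),('kend',(118,558),.048)]: print(n,ray(c,*cp(*p),z))
for n,p,z in [('wine base',(447,213),.0),('oil',(487,273),.03),('spat end',(483,366),.01),('spat',(433,300),.01),('honey',(236,203),.09)]: print(n,ray(c,*p,z))
E
```

```text
rail near z0 130 slope -0.0867 k 0.6704
rail far z45 130 slope -0.0872 k 0.6996
crate front rim 100 slope -0.0441 k 0.6357
crate back rim 104 slope -0.0424 k 0.4663
rail tl [0.6788 0.1836 0.045 ]
rail tr [ 0.7156 -0.2342  0.045 ]
rail ntl [0.6526 0.1783 0.045 ]
rail ntr [ 0.6856 -0.2359  0.045 ]
cFL [0.6274 0.1335 0.078 ]
cFR [ 0.6416 -0.1872  0.078 ]
cBR [ 0.4723 -0.1921  0.078 ]
cBL [0.4641 0.1244 0.078 ]
piv [0.4705 0.1702 0.056 ]
kend [0.3402 0.1688 0.048 ]
wine base [ 0.5933 -0.3461  0.    ]
oil [ 0.4162 -0.4501  0.03  ]
spat end [ 0.1529 -0.4369  0.01  ]
spat [ 0.3392 -0.2982  0.01  ]
honey [0.6075 0.2614 0.09  ]
```

Everything agrees with the sizes given. The bay yaw is 0.087 and the crate yaw 0.043. The gaps to the rail are about 28 mm on the left and 42 mm on the right. I'll start on the right end: travel high, then come down behind it with the fingers shut.

Call:
{"fn": "servo_tool", "kwargs": {
  "motion": [
    [1,3,4,0,-3],
    [1,7,9,0,-6],
    [1,11,15,0,-10],
    [1,15,20,0,-14],
    [1,18,25,0,-18],
    [1,21,30,0,-20.9],
    [1,22.7,32.6,0,-20.9],
    [1,22.7,32.6,0,-20.9],
    [1,22.7,32.6,-5,-20.9],
    [1,22.7,32.6,-10,-20.9],
    [1,22.7,32.6,-14,-20.9],
    [1,22.7,32.6,-17,-20.9],
    [1,22.7,32.6,-17.5,-20.9],
    [1,22.7,32.6,-17.5,-20.9]
  ],
  "squeeze": 20
}}

```text
time_s: 1.95
ee_pos: [0.4451, -0.1795, 0.2303]
eef_rot: [3.141, -0.0, 0.042]
force: [0.3, -0.1, 1.0]
grip_width: 0.0006
grip_force: 0.0
```

```bash
python3 - <<'E'
from m import *
cam('side','s1.png'); cam('top','t1.png'); o=ctrl.get_obs(); print(o['ee_pos'],o['eef_rot'],o['force'],o['grip_width'],o['qpos'])
a=cv2.imread('pics/s1.png')[100:340,200:460]; b=cv2.imread('pics/t1.png')[160:400,240:500]
cv2.imwrite('pics/v1.png',cv2.resize(np.hstack([a,b]),None,fx=1.5,fy=1.5))
E
```

```text
[ 0.4453 -0.1793  0.2309] [ 3.1406 -0.0017  0.0428] [-0.3754 -0.9896  0.2685] 0.00035031191009857394 [-0.4591  0.3773  1.8736 -0.      0.8887  1.069 ]
```

View pics/v1.png

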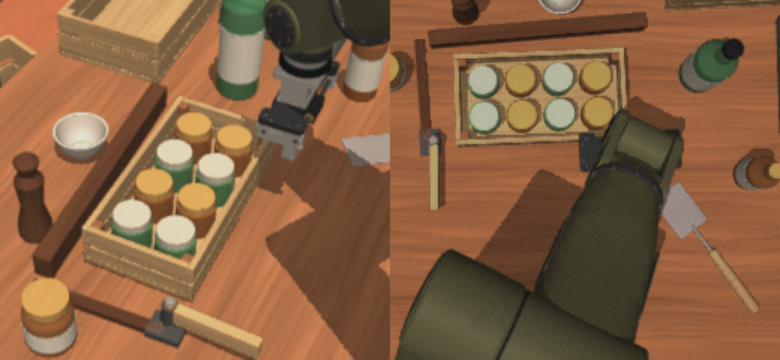

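The picture shows the closed fingers standing behind the crate's right end, with clear space all round. I'll approach slowly until contact.

Call:
{"fn": "servo_tool", "kwargs": {
  "motion": [
    [1,0.4,0,0,0],
    [1,0.8,0,0,0],
    [1,1.0,0,0,0],
    [1,1.15,0,0,0],
    [1,1.3,0,0,0],
    [1,1.4,0,0,0],
    [1,1.5,0,0,0],
    [1,1.6,0,0,0],
    [1,1.7,0,0,0],
    [1,1.8,0,0,0],
    [1,1.9,0.1,0,0],
    [1,2.0,0.1,0,0],
    [1,2.1,0.1,0,0],
    [1,2.2,0.1,0,0.2]
  ]
}}

```text
time_s: 3.8
ee_pos: [0.4662, -0.1781, 0.2297]
eef_rot: [-3.141, 0.004, 0.047]
force: [-18.5, -4.4, 12.2]
grip_width: 0.0006
grip_force: 9.2
```

```bash
python3 - <<'E'
from m import *
for i in range(4):
    c=cam('top',f't2.png'); o=ctrl.get_obs(); print(o['time_s'],o['ee_pos'],o['eef_rot'],o['force'],o['moment'],o['grip_force'])
s,k=fit(c,edges(c,2,290,390,lin(cp(170,146),cp(624,128)),1,3),.078);print(s,k)
E
```

```text
3.85 [ 0.4663 -0.1781  0.2296] [-3.141   0.0041  0.0469] [-16.6473  -1.9553  10.8036] [-0.3033  2.4736 -0.0208] 8.326064050197601
3.9 [ 0.4662 -0.1781  0.2296] [-3.141   0.0039  0.0466] [-17.0909  -2.6861  10.9033] [-0.2795  2.5307 -0.0487] 8.159452825784683
3.95 [ 0.4663 -0.1781  0.2296] [-3.141   0.0038  0.0466] [-16.1173  -3.0607  11.0486] [-0.3588  2.4073 -0.0098] 8.100913614034653
4.0 [ 0.4662 -0.1781  0.2296] [-3.141   0.0039  0.0465] [-15.6876  -2.1615  10.7378] [-0.3106  2.4692  0.0479] 8.073521107435226
-0.045443624 0.6361779
```

The contact also carries 11 N of vertical friction, because the arm sags under load. I'll raise the tool a little to relieve it, then push.

Call:
{"fn": "servo_tool", "kwargs": {
  "motion": [
    [1,-0.06,0,0.03,0],
    [1,-0.06,0,0.08,0],
    [1,-0.06,0,0.12,0],
    [1,0,0,0.12,0.1],
    [1,0.05,0,0.12,0.2]
  ]
}}

```text
time_s: 4.62
ee_pos: [0.4667, -0.178, 0.2302]
eef_rot: [-3.141, 0.004, 0.05]
force: [-13.7, -3.9, 1.4]
grip_width: 0.0002
grip_force: 6.6
```

Call:
{"fn": "servo_tool", "kwargs": {
  "motion": [
    [1,0.07,-0.02,0,0.2],
    [1,0.14,-0.04,0,0.4],
    [1,0.22,-0.07,0.02,0.6],
    [1,0.3,-0.1,0.02,0.8],
    [1,0.38,-0.13,0.02,1.0],
    [1,0.46,-0.16,0.02,1.2],
    [1,0.54,-0.19,0.02,1.4],
    [1,0.62,-0.22,0.02,1.6]
  ]
}}

```text
time_s: 5.62
ee_pos: [0.4729, -0.1802, 0.2302]
eef_rot: [-3.14, 0.004, 0.078]
force: [-11.2, -2.6, -1.2]
grip_width: 0.0004
grip_force: 5.6
```

Call:
{"fn": "servo_tool", "kwargs": {
  "motion": [
    [1,0.09,-0.03,0,0.25],
    [1,0.19,-0.06,0,0.5],
    [1,0.29,-0.09,0,0.8],
    [1,0.39,-0.12,0,1.1],
    [1,0.49,-0.15,0,1.4],
    [1,0.59,-0.18,0,1.7],
    [1,0.69,-0.21,0,2.0],
    [1,0.79,-0.24,0,2.3],
    [1,0.89,-0.27,0,2.55],
    [1,0.99,-0.3,0,2.8],
    [1,1.09,-0.33,0,3.1],
    [1,1.19,-0.36,0,3.4],
    [1,1.29,-0.38,0,3.65],
    [1,1.39,-0.41,0,3.9],
    [1,1.49,-0.43,0,4.2],
    [1,1.59,-0.46,0,4.5],
    [1,1.69,-0.48,0,4.75],
    [1,1.79,-0.51,0,5.0],
    [1,1.89,-0.53,0,5.3],
    [1,1.97,-0.55,0,5.5]
  ]
}}

```text
time_s: 8.12
ee_pos: [0.4927, -0.1858, 0.2302]
eef_rot: [-3.14, 0.004, 0.174]
force: [-10.6, -3.8, -1.1]
grip_width: 0.0005
grip_force: 5.4
```

```bash
cat >> m.py <<'E'
RAIL=(-0.0868,0.6700)
def status(save=None,guess=None):
    """front rim line fit; the guess line is at given (front k, slope) in world"""
    c=cam('top',save); s,k=guess
    for w in (5,3):
        f=lambda u:np.interp(u,*zip(*sorted(proj(c,[s*y+k,y,.078]) for y in (.15,-.22))))
        e=edges(c,2,292,388,f,1,w); s,k=fit(c,e,.078)
    # crate's left/right ends from half width about measured centre are given by caller
    return c,s,k,len(e)
E
python3 - <<'E'
from m import *
c,s,k,n=status('t3.png',(-.17,.642))
print(s,k,n); 
for y in(.125,-.195): print(y,'gap',(RAIL[0]*y+RAIL[1]-s*y-k)*.996)
o=ctrl.get_obs();print(o['ee_pos'],o['force'],o['eef_rot'])
cv2.imwrite('pics/v3.png',cv2.resize(c['image'][150:320,230:430,::-1],None,fx=3,fy=3))
E
```

```text
-0.17834255 0.6422716 84
0.125 gap 0.039014533
-0.195 gap 0.009838112
[ 0.4928 -0.1858  0.2302] [-8.9698 -3.8068 -2.856 ] [-3.1404  0.0037  0.174 ]
```

View pics/v3.png

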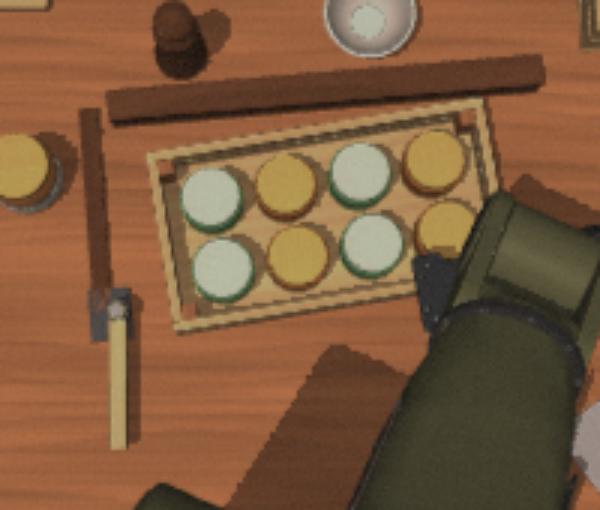

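The front corners are at about (280,202) and (391,184). The pusher has turned with the crate, and about 10 mm of gap is left on the right. I'll push 7 mm more and then back off.

Call:
{"fn": "servo_tool", "kwargs": {
  "motion": [
    [1,0.1,-0.02,0,0.3],
    [1,0.2,-0.04,0,0.6],
    [1,0.3,-0.06,0,0.9],
    [1,0.4,-0.08,0,1.1],
    [1,0.5,-0.1,0,1.4],
    [1,0.6,-0.12,0,1.7],
    [1,0.7,-0.14,0,1.9]
  ]
}}

```text
time_s: 9.05
ee_pos: [0.4997, -0.1873, 0.2302]
eef_rot: [-3.14, 0.004, 0.207]
force: [-10.7, -4.1, -1.8]
grip_width: 0.0005
grip_force: 5.4
```

```bash
cat >> m.py <<'E'
def ends(c,s,k):
    """ends of the front rim: walk along the rim line 4 mm inside, find where pale wood stops"""
    lab=cv2.GaussianBlur(c['image'],(0,0),.7).astype(float); ys=np.arange(-.30,.22,.0005); r=[]
    m=[]
    for y in ys:
        u,v=proj(c,[s*y+k-.004,y,.078]); p=cv2.getRectSubPix(np.float32(lab),(1,1),(u,v)).ravel(); m.append(p[2]/p[0])
    m=np.array(m)>.47; m=cv2.morphologyEx(m.astype(np.uint8)[:,None],cv2.MORPH_CLOSE,np.ones((40,1)))[:,0]
    n,l,st,_=cv2.connectedComponentsWithStats(m[:,None]); i=1+st[1:,4].argmax(); a=st[i,1]; return ys[a],ys[a+st[i,3]-1]
def report(save,guess):
    c,s,k,n=status(save,guess); yr,yl=ends(c,s,k); L=(yl-yr)*np.hypot(1,s)
    print('yaw',-np.arctan(s),'s,k',s,k,'n',n,'ends',yr,yl,'width',L)
    for nm,y in(('L',yl),('R',yr)): print(nm,'gap mm',1e3*(RAIL[0]*y+RAIL[1]-s*y-k)*.996,'front',s*y+k,y)
    x=np.array([1,-s])/np.hypot(1,s); yh=np.array([-x[1],x[0]]); ym=(yl+yr)/2; f=np.array([s*ym+k,ym])
    for nm,d in(('L',.144),('R',-.144)): print('TCP at contact',nm,f-.170*x+d*yh-.0085*x)
    o=ctrl.get_obs();print(o['time_s'],o['ee_pos'],o['force'],o['eef_rot'])
    return c
E
python3 - <<'E'
from m import *
report('t4.png',(-.21,.643))
E
```

```text
yaw 0.20043452 s,k -0.20316245 0.6438629 n 87 ends -0.16999999999999987 0.1480000000000004 width 0.32449635100364715
L gap mm 43.185304025416976 front 0.6137948610186577 0.1480000000000004
R gap mm 6.330059032965775 front 0.6784005190432072 -0.16999999999999987
TCP at contact L [0.4425 0.0946]
TCP at contact R [ 0.4998 -0.1877]
9.1 [ 0.4998 -0.1873  0.2302] [-9.1376 -4.8664 -2.0069] [-3.1404  0.0036  0.2071]
```

Call:
{"fn": "servo_tool", "kwargs": {
  "motion": [
    [1,0.1,-0.02,0,0.3],
    [1,0.2,-0.03,0,0.5],
    [1,0.3,-0.05,0,0.8],
    [1,0.38,-0.06,0,1.0],
    [1,0,-0.1,0,0.8],
    [1,-1.6,-0.45,0,0.8],
    [1,-2.3,3,0,0.8],
    [1,-3.3,8,0,0.8],
    [1,-4.4,13,0,0.8],
    [1,-5.5,18,0,0.8],
    [1,-6.5,23,0,0.8],
    [1,-7.4,27,0,0.8],
    [1,-7.5,27.8,0,0.8],
    [1,-7.5,27.8,0,0.8]
  ]
}}

```text
time_s: 10.85
ee_pos: [0.4256, 0.091, 0.2312]
eef_rot: [3.142, -0.001, 0.222]
force: [0.4, -0.2, -0.8]
grip_width: 0.0005
grip_force: 0.0
```

```bash
python3 - <<'E'
from m import *
report('t5.png',(-.225,.644))
E
```

```text
yaw 0.21757753 s,k -0.22107719 0.64443773 n 86 ends -0.16799999999999987 0.1490000000000004 width 0.3246543073654178
L gap mm 45.387292542915716 front 0.6114972291737794 0.1490000000000004
R gap mm 2.9916871531014566 front 0.6815786980390548 -0.16799999999999987
TCP at contact L [0.4412 0.0926]
TCP at contact R [ 0.5033 -0.1886]
10.9 [0.4258 0.0905 0.2311] [-0.7563  0.1951  0.13  ] [ 3.1415 -0.0004  0.2209]
```

Call:
{"fn": "servo_tool", "kwargs": {
  "motion": [
    [1,0.4,0.06,0,0],
    [1,0.8,0.12,0,0],
    [1,1.0,0.16,0,0],
    [1,1.15,0.18,0,0],
    [1,1.28,0.2,0,0],
    [1,1.36,0.22,0,0],
    [1,1.44,0.24,0,0],
    [1,1.5,0.25,0,0],
    [1,1.55,0.26,0.03,0],
    [1,1.6,0.28,0.06,-0.1],
    [1,1.65,0.31,0.1,-0.2],
    [1,1.7,0.34,0.11,-0.4]
  ]
}}

```text
time_s: 12.4
ee_pos: [0.4418, 0.0941, 0.2314]
eef_rot: [3.141, 0.004, 0.214]
force: [-7.6, -4.6, -0.8]
grip_width: 0.0005
grip_force: 4.5
```

Call:
{"fn": "servo_tool", "kwargs": {
  "motion": [
    [1,0.08,0.05,0,-0.2],
    [1,0.17,0.11,0,-0.5],
    [1,0.26,0.18,0,-0.8],
    [1,0.35,0.25,0,-1.1],
    [1,0.45,0.32,0,-1.4],
    [1,0.55,0.39,0,-1.7],
    [1,0.65,0.46,0,-2.0],
    [1,0.75,0.53,0,-2.3],
    [1,0.85,0.59,0,-2.6],
    [1,0.95,0.66,0,-2.9],
    [1,1.05,0.72,0,-3.2],
    [1,1.15,0.79,0,-3.5],
    [1,1.25,0.85,0,-3.8],
    [1,1.35,0.91,0,-4.1],
    [1,1.45,0.97,0,-4.4],
    [1,1.55,1.03,0,-4.7],
    [1,1.65,1.09,0,-5.0],
    [1,1.75,1.15,0,-5.3],
    [1,1.85,1.21,0,-5.6],
    [1,1.95,1.27,0,-5.9]
  ]
}}

```text
time_s: 14.9
ee_pos: [0.4609, 0.1072, 0.2314]
eef_rot: [-3.142, 0.005, 0.111]
force: [-13.7, -1.0, 3.2]
grip_width: 0.0006
grip_force: 6.9
```

```bash
python3 - <<'E'
from m import *
report('t6.png',(-.115,.647))
E
```

```text
yaw 0.09720667 s,k -0.097514 0.6541862 n 96 ends -0.17449999999999988 0.1425000000000004 width 0.318503600239754
L gap mm 17.271194100964994 front 0.6402904436737299 0.1425000000000004
R gap mm 13.888440343090195 front 0.6712023827880621 -0.17449999999999988
TCP at contact L [0.4641 0.11  ]
TCP at contact R [ 0.4921 -0.1766]
14.95 [0.461  0.1072 0.2314] [-12.7267  -0.3372   2.8973] [-3.1415  0.0051  0.1107]
```

```bash
python3 - <<'E'
from m import *
im=cv2.imread('pics/t6.png')
a=cv2.resize(im[165:275,260:420],None,fx=5,fy=5,interpolation=cv2.INTER_CUBIC)
c=cam('top')
for s,k in [(-.0975,.6542)]:
    for y in (.16,-.19):
        u,v=proj(c,[s*y+k,y,.078]); cv2.circle(a,(int((u-260+.5)*5),int((v-165+.5)*5)),4,(255,0,255),1)
cv2.imwrite('pics/v6.png',a)
E
```

```text
(no output)
```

View pics/v6.png

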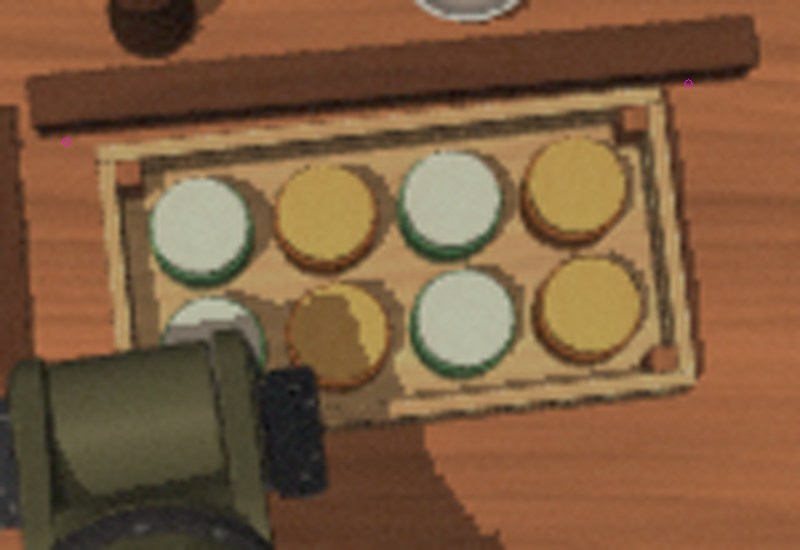

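The picture shows the true front edge running (98,148)-(660,90) in the crop. My fit had caught the rail's shadow line instead. I'll switch to a blue/red ratio edge, which tells the pale wood from both the counter and the rail.

```bash
python3 - <<'E'
t=open('m.py').read()
t=t.replace("g=cv2.GaussianBlur(c['image'][:,:,ch].astype(float),(0,0),.8)","f=cv2.GaussianBlur(c['image'].astype(float),(0,0),.8); g=f[:,:,ch] if ch<3 else 300*np.clip(f[:,:,2]/f[:,:,0],.40,.52)")
t=t.replace("edges(c,2,292,388,f,1,w)","edges(c,3,292,388,f,1,w)").replace("for w in (5,3)","for w in (5,4)")
open('m.py','w').write(t)
E
python3 - <<'E'
from m import *
report('t7.png',(-.108,.650))
E
```

```text
yaw 0.12087902 s,k -0.121471226 0.65254074 n 94 ends -0.17499999999999988 0.1440000000000004 width 0.32134482991695434
L gap mm 22.362105571133498 front 0.6350488867759704 0.1440000000000004
R gap mm 11.346224893083694 front 0.6737982079386711 -0.17499999999999988
TCP at contact L [0.4599 0.1059]
TCP at contact R [ 0.4946 -0.18  ]
15.05 [0.461  0.1072 0.2314] [-11.9896  -0.1856   2.7535] [-3.1414  0.0048  0.1111]
```

Call:
{"fn": "servo_tool", "kwargs": {
  "motion": [
    [1,0.08,0.04,0.02,0],
    [1,0.17,0.08,0.03,-0.2],
    [1,0.26,0.13,0.03,-0.4],
    [1,0.36,0.18,0.03,-0.6],
    [1,0.46,0.23,0.03,-0.9],
    [1,0.56,0.28,0.03,-1.2],
    [1,0.66,0.33,0.03,-1.5],
    [1,0.76,0.38,0.03,-1.8],
    [1,0.86,0.43,0.03,-2.1],
    [1,0.96,0.48,0.03,-2.3],
    [1,1.06,0.53,0.03,-2.6],
    [1,1.16,0.58,0.03,-2.9],
    [1,1.26,0.63,0.03,-3.2],
    [1,1.36,0.68,0.03,-3.5],
    [1,1.44,0.72,0.03,-3.7]
  ]
}}

```text
time_s: 16.92
ee_pos: [0.4753, 0.1145, 0.2315]
eef_rot: [3.142, 0.005, 0.046]
force: [-12.6, 1.1, -0.0]
grip_width: 0.0002
grip_force: 6.3
```

```bash
python3 - <<'E'
from m import *
report('t8.png',(-.05,.650))
E
```

```text
yaw 0.02895637 s,k -0.028964465 0.6610478 n 94 ends -0.18199999999999988 0.1395000000000004 width 0.32163483011722593
L gap mm 0.8805901518370458 front 0.6570072733415291 0.1395000000000004
R gap mm 19.400338001336063 front 0.6663193489946425 -0.18199999999999988
TCP at contact L [0.4791 0.1175]
TCP at contact R [ 0.4874 -0.1704]
16.975 [0.4754 0.1145 0.2315] [-11.8656   2.41    -1.0529] [-3.1416  0.0053  0.0462]
```

Close to the rail the camera edge is less sure, so I cross-check with the tool. The TCP puts the left corner about 5 mm off. I'll push 3.5 mm more, then move to the right end.

Call:
{"fn": "servo_tool", "kwargs": {
  "motion": [
    [1,0.09,0.04,0,-0.2],
    [1,0.18,0.08,0,-0.5],
    [1,0.27,0.12,0,-0.8],
    [1,0.35,0.16,0,-1.0]
  ]
}}

```text
time_s: 17.48
ee_pos: [0.4788, 0.1161, 0.2314]
eef_rot: [3.141, 0.006, 0.029]
force: [-12.2, 1.4, -0.6]
grip_width: 0.0005
grip_force: 6.3
```

Call:
{"fn": "servo_tool", "kwargs": {
  "motion": [
    [1,-0.3,0,0,0],
    [1,-2.0,0,0,0],
    [1,-1.9,-4,0,0],
    [1,-1.7,-9,-0.05,0],
    [1,-1.5,-14,-0.1,0],
    [1,-1.3,-19,-0.1,0],
    [1,-1.1,-24,-0.1,0],
    [1,-0.9,-28,-0.1,0],
    [1,-0.8,-28.8,-0.1,0],
    [1,-0.8,-28.8,-0.1,0]
  ]
}}

```text
time_s: 18.73
ee_pos: [0.4719, -0.1719, 0.2314]
eef_rot: [3.142, -0.0, 0.029]
force: [0.4, 0.9, -0.1]
grip_width: 0.0001
grip_force: 0.0
```

```bash
python3 - <<'E'
from m import *
c=report('t9.png',(-.03,.659))
im=c['image'];f=cv2.GaussianBlur(im.astype(float),(0,0),.8);
for u in (300,340,380):
  print(u,[(v,int(f[v,u,0]),round(f[v,u,2]/f[v,u,0],2)) for v in range(180,200)])
a=cv2.resize(im[165:275,260:420,::-1],None,fx=5,fy=5,interpolation=cv2.INTER_CUBIC); cv2.imwrite('pics/v9.png',a)
E
```

```text
yaw 0.0150456 s,k -0.015046735 0.661707 n 96 ends -0.18349999999999989 0.1375000000000004 width 0.3210363528728488
L gap mm -1.5667657084132318 front 0.6596380579401739 0.1375000000000004
R gap mm 21.373901070278144 front 0.6644680599696002 -0.18349999999999989
TCP at contact L [0.4814 0.1183]
TCP at contact R [ 0.4857 -0.1697]
18.775 [ 0.4719 -0.1714  0.2314] [-1.0442  0.0707 -0.6431] [-3.1415 -0.      0.0294]
300 [(180, 96, np.float64(0.43)), (181, 92, np.float64(0.43)), (182, 90, np.float64(0.42)), (183, 90, np.float64(0.42)), (184, 91, np.float64(0.42)), (185, 94, np.float64(0.45)), (186, 119, np.float64(0.53)), (187, 160, np.float64(0.56)), (188, 173, np.float64(0.57)), (189, 151, np.float64(0.59)), (190, 108, np.float64(0.56)), (191, 86, np.float64(0.53)), (192, 91, np.float64(0.53)), (193, 125, np.float64(0.55)), (194, 164, np.float64(0.62)), (195, 178, np.float64(0.76)), (196, 181, np.float64(0.85)), (197, 181, np.float64(0.87)), (198, 182, np.float64(0.87)), (199, 182, np.float64(0.88))]
340 [(180, 87, np.float64(0.42)), (181, 88, np.float64(0.43)), (182, 85, np.float64(0.43
[... 408 characters left out ...]
64(0.53)), (197, 177, np.float64(0.53)), (198, 173, np.float64(0.53)), (199, 168, np.float64(0.53))]
380 [(180, 69, np.float64(0.43)), (181, 54, np.float64(0.44)), (182, 72, np.float64(0.44)), (183, 113, np.float64(0.42)), (184, 145, np.float64(0.46)), (185, 162, np.float64(0.53)), (186, 170, np.float64(0.55)), (187, 151, np.float64(0.54)), (188, 108, np.float64(0.54)), (189, 88, np.float64(0.54)), (190, 92, np.float64(0.54)), (191, 115, np.float64(0.53)), (192, 148, np.float64(0.52)), (193, 155, np.float64(0.51)), (194, 152, np.float64(0.48)), (195, 166, np.float64(0.45)), (196, 176, np.float64(0.44)), (197, 179, np.float64(0.44)), (198, 179, np.float64(0.44)), (199, 179, np.float64(0.44))]
```

View pics/v9.png

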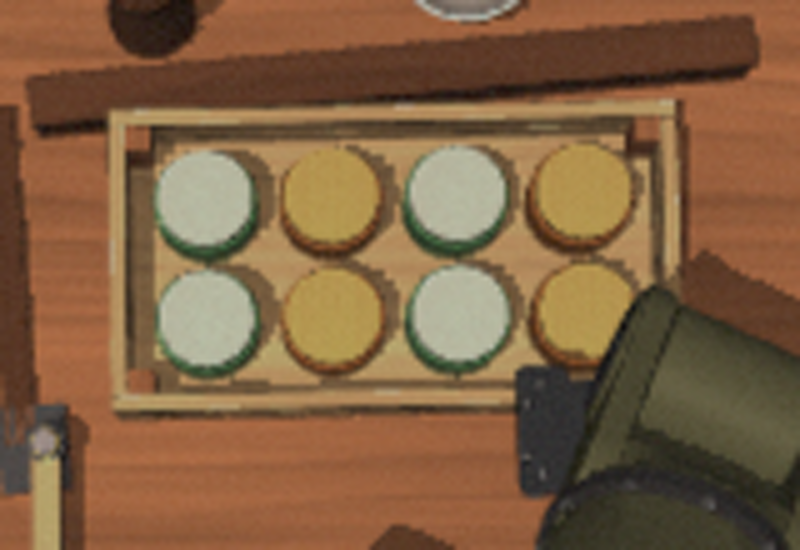

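The picture shows the front rim at crop (112,110)-(678,100), now very near the rail on the left. The rim's inner edge is a cleaner feature that doesn't depend on the background, so I'll use that, calibrated on the first pictures.

```bash
cat >> m.py <<'E'
def status(save=None,guess=None,im=None):
    c=cam('top',save); s,k=guess; k-=OFF
    if im is not None: c['image']=cv2.imread(im)[:,:,::-1]
    for w in (4,3):
        f=lambda u:np.interp(u,*zip(*sorted(proj(c,[s*y+k,y,.078]) for y in (.15,-.22))))
        e=edges(c,0,296,384,f,-1,w); s,k=fit(c,e,.078)
    return c,s,k+OFF,len(e)
OFF=.0105
E
python3 - <<'E'
from m import *
for n,g in (('top0',(-.0435,.636)),('t1',(-.0435,.636)),('t3',(-.178,.6422)),('t4',(-.203,.6438)),('t6',(-.115,.652)),('t8',(-.045,.659)),('t9',(-.027,.659))):
    print(n,status(None,g,f'pics/{n}.png')[1:])
E
```

```text
top0 (np.float32(-0.041629218), np.float32(0.6378735), 88)
t1 (np.float32(-0.041618228), np.float32(0.6378703), 88)
t3 (np.float32(-0.16819869), np.float32(0.643393), 88)
t4 (np.float32(-0.19989693), np.float32(0.644964), 88)
t6 (np.float32(-0.10920747), np.float32(0.6534328), 88)
t8 (np.float32(-0.041749943), np.float32(0.6592808), 88)
t9 (np.float32(-0.023166465), np.float32(0.66086787), 88)
```

Call:
{"fn": "servo_tool", "kwargs": {
  "motion": [
    [1,0.4,0.0,0,0],
    [1,0.7,0.0,0,0],
    [1,0.9,0.0,0,0],
    [1,1.02,0,0,0],
    [1,1.12,0,0,0],
    [1,1.21,0,0,0],
    [1,1.29,0,0,0],
    [1,1.36,0,0,0],
    [1,1.42,0,0.03,0],
    [1,1.47,0,0.06,0.1],
    [1,1.52,-0.02,0.1,0.2],
    [1,1.57,-0.04,0.11,0.3],
    [1,1.64,-0.07,0.11,0.5],
    [1,1.72,-0.1,0.11,0.7]
  ]
}}

```text
time_s: 20.88
ee_pos: [0.4881, -0.1733, 0.2315]
eef_rot: [-3.141, 0.005, 0.041]
force: [-10.6, -3.4, -1.9]
grip_width: 0.0006
grip_force: 5.4
```

Call:
{"fn": "servo_tool", "kwargs": {
  "motion": [
    [1,0.09,-0.04,0,0.2],
    [1,0.19,-0.08,0,0.5],
    [1,0.29,-0.12,0,0.8],
    [1,0.39,-0.16,0,1.1],
    [1,0.49,-0.2,0,1.3],
    [1,0.59,-0.23,0,1.6],
    [1,0.69,-0.27,0,1.9],
    [1,0.79,-0.3,0,2.2],
    [1,0.89,-0.34,0,2.5],
    [1,0.99,-0.37,0,2.8],
    [1,1.09,-0.4,0,3.1],
    [1,1.19,-0.44,0,3.4],
    [1,1.29,-0.47,0,3.6]
  ]
}}

```text
time_s: 22.5
ee_pos: [0.5011, -0.178, 0.2315]
eef_rot: [-3.14, 0.004, 0.104]
force: [-10.7, -3.9, -1.9]
grip_width: 0.0006
grip_force: 5.2
```

```bash
echo "OFF=.009" >> m.py; python3 - <<'E'
from m import *
report('t10.png',(-.1,.662))
E
```

```text
yaw 0.0960234 s,k -0.09631962 0.6626956 n 88 ends -0.21749999999999992 0.1450000000000004 width 0.3641776725649837
L gap mm 8.650019661116971 front 0.6487292413040995 0.1450000000000004
R gap mm 5.212959671723495 front 0.6836451047472656 -0.21749999999999992
TCP at contact L [0.4747 0.09  ]
TCP at contact R [ 0.5023 -0.1967]
22.55 [ 0.5012 -0.178   0.2315] [-9.791 -3.07  -2.451] [-3.1403  0.0042  0.1041]
```

Call:
{"fn": "servo_tool", "kwargs": {
  "motion": [
    [1,0.09,-0.03,0,0.1],
    [1,0.18,-0.06,0,0.3],
    [1,0.27,-0.09,0,0.6],
    [1,0.36,-0.12,0,0.8]
  ]
}}

```text
time_s: 23.05
ee_pos: [0.5047, -0.1791, 0.2315]
eef_rot: [-3.14, 0.004, 0.118]
force: [-10.1, -1.9, -2.6]
grip_width: 0.0003
grip_force: 5.1
```

Call:
{"fn": "servo_tool", "kwargs": {
  "motion": [
    [1,-0.3,0,0,0],
    [1,-1.9,-0.2,0,0],
    [1,-2.2,3,0,0],
    [1,-2.7,8,-0.05,0],
    [1,-3.2,13,-0.1,0],
    [1,-3.8,18,-0.1,0],
    [1,-4.3,23,-0.1,0],
    [1,-4.8,27.5,-0.1,0],
    [1,-4.9,28.4,-0.1,0],
    [1,-4.9,28.4,-0.1,0]
  ]
}}

```text
time_s: 24.3
ee_pos: [0.4566, 0.1051, 0.2316]
eef_rot: [3.142, -0.0, 0.119]
force: [0.8, 0.4, -0.5]
grip_width: 0.0005
grip_force: 0.0
```

```bash
python3 - <<'E'
from m import *
report('t11.png',(-.11,.664))
E
```

```text
yaw 0.11381407 s,k -0.11430807 0.6633551 n 88 ends -0.17599999999999988 0.1475000000000004 width 0.3256066082715991
L gap mm 10.659518446418268 front 0.646494672242552 0.1475000000000004
R gap mm 1.79625431819229 front 0.6834733318090439 -0.17599999999999988
TCP at contact L [0.4713 0.1085]
TCP at contact R [ 0.504  -0.1776]
24.35 [0.4568 0.1045 0.2316] [0.3703 0.5221 0.284 ] [ 3.1416 -0.0003  0.118 ]
```

Call:
{"fn": "servo_tool", "kwargs": {
  "motion": [
    [1,0.4,0.05,0,0],
    [1,0.75,0.08,0,0],
    [1,0.95,0.1,0,0],
    [1,1.08,0.12,0,0],
    [1,1.18,0.14,0,0],
    [1,1.27,0.15,0,0],
    [1,1.35,0.16,0,0],
    [1,1.42,0.17,0,0],
    [1,1.48,0.18,0.03,0],
    [1,1.53,0.2,0.06,0],
    [1,1.58,0.22,0.1,-0.1],
    [1,1.65,0.25,0.11,-0.3],
    [1,1.73,0.29,0.11,-0.5],
    [1,1.82,0.34,0.11,-0.8],
    [1,1.91,0.38,0.11,-1.0],
    [1,2.0,0.43,0.11,-1.3],
    [1,2.09,0.48,0.11,-1.6],
    [1,2.18,0.52,0.11,-1.9]
  ]
}}

```text
time_s: 26.6
ee_pos: [0.4774, 0.1103, 0.2319]
eef_rot: [3.142, 0.005, 0.085]
force: [-13.2, -0.3, 2.5]
grip_width: 0.0003
grip_force: 6.6
```

```bash
python3 - <<'E'
from m import *
report('t12.png',(-.085,.664))
E
```

```text
yaw 0.08618875 s,k -0.0864028 0.66543967 n 88 ends -0.21699999999999992 0.17600000000000043 width 0.3944642264842991
L gap mm 4.472466414019788 front 0.6502327718734741 0.17600000000000043
R gap mm 4.627940183212905 front 0.6841890737116336 -0.21699999999999992
TCP at contact L [0.477  0.1076]
TCP at contact R [ 0.5018 -0.1793]
26.65 [0.4775 0.1103 0.2319] [-10.993   -0.0232   1.6185] [-3.1416  0.005   0.0846]
```

Call:
{"fn": "servo_tool", "kwargs": {
  "motion": [
    [1,0.07,0.03,0.02,-0.2],
    [1,0.14,0.07,0.02,-0.4],
    [1,0.21,0.1,0.02,-0.6],
    [1,0.28,0.14,0.02,-0.8],
    [1,0.34,0.17,0.02,-1.0]
  ]
}}

```text
time_s: 27.28
ee_pos: [0.4808, 0.112, 0.2319]
eef_rot: [-3.142, 0.005, 0.068]
force: [-11.4, 1.2, -0.7]
grip_width: 0.0005
grip_force: 6.0
```

Call:
{"fn": "servo_tool", "kwargs": {
  "motion": [
    [1,0.03,0.01,0,-0.1],
    [1,0.06,0.03,0,-0.2]
  ]
}}

```text
time_s: 27.52
ee_pos: [0.4812, 0.1123, 0.2319]
eef_rot: [3.141, 0.006, 0.064]
force: [-16.4, -2.3, 3.8]
grip_width: 0.0002
grip_force: 8.3
```

The force rose, so the left corner is touching the rail. Now the right end.

Call:
{"fn": "servo_tool", "kwargs": {
  "motion": [
    [1,-0.2,0,0,0],
    [1,-1.9,-0.1,0,0],
    [1,-1.7,-4,0,0],
    [1,-1.3,-9,-0.05,0],
    [1,-0.9,-14,-0.1,0],
    [1,-0.5,-19,-0.1,0],
    [1,-0.1,-24,-0.1,0],
    [1,0.3,-28,-0.1,0],
    [1,0.4,-28.8,-0.1,0],
    [1,0.4,-28.8,-0.1,0]
  ]
}}

```text
time_s: 28.78
ee_pos: [0.4864, -0.1756, 0.2318]
eef_rot: [-3.142, -0.0, 0.063]
force: [-0.8, 0.6, -0.5]
grip_width: 0.0005
grip_force: 0.0
```

```bash
python3 - <<'E'
from m import *
report('t13.png',(-.068,.666))
E
```

```text
yaw 0.06745728 s,k -0.067559786 0.6669008 n 88 ends -0.2094999999999999 0.1455000000000004 width 0.3558092296123508
L gap mm 0.29853636272867057 front 0.6570708646960556 0.1455000000000004
R gap mm 7.101491179022536 front 0.6810545887760818 -0.2094999999999999
TCP at contact L [0.4813 0.0996]
TCP at contact R [ 0.5007 -0.1877]
28.825 [ 0.4864 -0.175   0.2318] [-0.1168 -0.1452  0.1074] [-3.1415 -0.0001  0.0643]
```

Call:
{"fn": "servo_tool", "kwargs": {
  "motion": [
    [1,0.4,0.0,0,0],
    [1,0.7,0.0,0,0],
    [1,0.9,0.0,0,0],
    [1,1.02,0,0,0],
    [1,1.12,0,0,0],
    [1,1.2,0,0,0],
    [1,1.28,0,0,0],
    [1,1.35,0,0.01,0],
    [1,1.4,0,0.04,0.1],
    [1,1.45,-0.01,0.07,0.2],
    [1,1.5,-0.03,0.1,0.3],
    [1,1.56,-0.05,0.11,0.4],
    [1,1.63,-0.08,0.11,0.6],
    [1,1.7,-0.1,0.11,0.8],
    [1,1.77,-0.13,0.11,1.0],
    [1,1.84,-0.15,0.11,1.2]
  ]
}}

```text
time_s: 30.82
ee_pos: [0.5039, -0.1774, 0.2319]
eef_rot: [-3.14, 0.005, 0.085]
force: [-10.1, -1.7, -1.4]
grip_width: 0.0001
grip_force: 5.3
```

Call:
{"fn": "servo_tool", "kwargs": {
  "motion": [
    [1,0.05,-0.02,0,0.1],
    [1,0.1,-0.03,0,0.3],
    [1,0.15,-0.05,0,0.4]
  ]
}}

```text
time_s: 31.2
ee_pos: [0.5054, -0.1779, 0.2319]
eef_rot: [-3.14, 0.005, 0.092]
force: [-10.5, -2.0, -2.0]
grip_width: 0.0007
grip_force: 5.2
```

```bash
python3 - <<'E'
from m import *
report('t14.png',(-.09,.668))
E
```

```text
yaw 0.08897192 s,k -0.08920743 0.6679618 n 88 ends -0.17849999999999988 0.1500000000000004 width 0.3298045063018802
L gap mm 2.389741363184527 front 0.6545806612819433 0.1500000000000004
R gap mm 1.6020629359488252 front 0.6838853030763566 -0.17849999999999988
TCP at contact L [0.4786 0.1133]
TCP at contact R [ 0.5042 -0.1735]
31.25 [ 0.5054 -0.1779  0.2319] [-9.4081 -2.4121 -1.8855] [-3.1402  0.0044  0.0919]
```

Call:
{"fn": "servo_tool", "kwargs": {
  "motion": [
    [1,0.03,-0.01,0,0],
    [1,0.06,-0.02,0,0.1],
    [1,0.09,-0.02,0,0.1]
  ]
}}

```text
time_s: 31.62
ee_pos: [0.5063, -0.1781, 0.2319]
eef_rot: [-3.14, 0.005, 0.094]
force: [-11.3, -2.8, -1.0]
grip_width: 0.0005
grip_force: 5.5
```

Call:
{"fn": "servo_tool", "kwargs": {
  "motion": [
    [1,-0.2,0,0,0],
    [1,-1.9,-0.2,0,0],
    [1,-2.1,3,0,0],
    [1,-2.5,8,-0.05,0],
    [1,-2.9,13,-0.1,0],
    [1,-3.3,18,-0.1,0],
    [1,-3.7,23,-0.1,0],
    [1,-4.0,27.5,-0.1,0],
    [1,-4.1,28.6,-0.1,0],
    [1,-4.1,28.6,-0.1,0]
  ]
}}

```text
time_s: 32.88
ee_pos: [0.4663, 0.108, 0.232]
eef_rot: [3.142, -0.0, 0.095]
force: [-0.6, 0.9, -0.8]
grip_width: 0.0006
grip_force: 0.0
```

```bash
python3 - <<'E'
from m import *
report('t15.png',(-.09,.668))
E
```

```text
yaw 0.093606435 s,k -0.093880795 0.66816825 n 88 ends -0.17649999999999988 0.1505000000000004 width 0.3284378693103793
L gap mm 2.8858232411937355 front 0.6540391871072352 0.1505000000000004
R gap mm 0.5796649748204521 front 0.6847382070533932 -0.17649999999999988
TCP at contact L [0.4782 0.1137]
TCP at contact R [ 0.5051 -0.1731]
32.925 [0.4664 0.1074 0.232 ] [ 1.1288 -1.0049 -0.1622] [ 3.1415 -0.0003  0.0936]
```

Call:
{"fn": "servo_tool", "kwargs": {
  "motion": [
    [1,0.4,0.04,0,0],
    [1,0.7,0.06,0,0],
    [1,0.87,0.08,0,0],
    [1,1.0,0.1,0,0],
    [1,1.1,0.1,0,0],
    [1,1.18,0.11,0,0],
    [1,1.25,0.12,0.0,0],
    [1,1.31,0.13,0.02,0],
    [1,1.36,0.14,0.05,0],
    [1,1.41,0.16,0.09,-0.1],
    [1,1.46,0.18,0.11,-0.2],
    [1,1.51,0.2,0.12,-0.3]
  ]
}}

```text
time_s: 34.42
ee_pos: [0.4802, 0.11, 0.232]
eef_rot: [3.141, 0.006, 0.089]
force: [-10.1, -0.9, -3.8]
grip_width: 0.0004
grip_force: 5.1
```

Call:
{"fn": "servo_tool", "kwargs": {
  "motion": [
    [1,0.04,0.02,0,-0.1],
    [1,0.08,0.04,0,-0.2],
    [1,0.11,0.06,0,-0.3]
  ]
}}

```text
time_s: 34.8
ee_pos: [0.4813, 0.1106, 0.232]
eef_rot: [3.141, 0.006, 0.083]
force: [-10.7, 1.0, -1.6]
grip_width: 0.0004
grip_force: 5.4
```

```bash
python3 - <<'E'
from m import *
report('t16.png',(-.088,.668))
E
```

```text
yaw 0.082319334 s,k -0.082505785 0.6690317 n 88 ends -0.17949999999999988 0.1455000000000004 width 0.3261042922735217
L gap mm 0.34213802855323205 front 0.6570270879231394 0.1455000000000004
R gap mm 1.7321754471010804 front 0.6838414680249989 -0.17949999999999988
TCP at contact L [0.4807 0.1118]
TCP at contact R [ 0.5044 -0.1752]
34.85 [0.4813 0.1106 0.232 ] [-10.1578   1.2946  -1.8157] [3.1414 0.0056 0.0833]
```

The crate is flush, with the left at about 0.3 mm and the right at about 1.7 mm. I'll back off, rise, go round to the outer side of the keeper bar, and work out the arc.

Call:
{"fn": "servo_tool", "kwargs": {
  "motion": [
    [1,-0.3,0,0,0],
    [1,-2.0,0,0,0],
    [1,-3.0,0,4,0],
    [1,-4.0,0,8,0],
    [1,-6.5,4,8,0],
    [1,-9.6,8,8,0],
    [1,-9.6,10.8,8,0],
    [1,-9.6,10.8,8,0],
    [1,-9.6,10.8,4,0],
    [1,-9.6,10.8,0.5,0],
    [1,-9.6,10.8,-0.3,0],
    [1,-9.6,10.8,-0.3,0]
  ]
}}

```text
time_s: 36.35
ee_pos: [0.3868, 0.2183, 0.2306]
eef_rot: [3.142, -0.0, 0.083]
force: [0.6, -0.1, 0.3]
grip_width: 0.0002
grip_force: 0.0
```

```bash
python3 - <<'E'
from m import *
c=report('t17.png',(-.083,.669)); cam('side','s17.png')
p=np.array([.471,.171]); o=ctrl.get_obs()['ee_pos'][:2]
for j in np.linspace(.2,1.88,17):
    f=np.pi-.263+j; d=np.array([np.cos(f),np.sin(f)]); n=np.array([-d[1],d[0]])
    q=p+.085*d-(.008+.008*abs(n[0])+.0125*abs(n[1]))*n; print(round(j,2),np.round((q-o)*100,2))
cv2.imwrite('pics/v17.png',np.hstack([cv2.resize(cv2.imread('pics/t17.png')[160:310,230:420],None,fx=2,fy=2),cv2.resize(cv2.imread('pics/s17.png')[170:370,200:400],None,fx=1.5,fy=1.5)]))
E
```

```text
yaw 0.08235498 s,k -0.082541674 0.66902107 n 88 ends -0.17899999999999988 0.1455000000000004 width 0.3256035604476932
L gap mm 0.35790624365820234 front 0.6570112563818693 0.1455000000000004
R gap mm 1.734205602136842 front 0.6837960297167301 -0.17899999999999988
TCP at contact L [0.4807 0.1121]
TCP at contact R [ 0.5044 -0.1749]
36.4 [0.3869 0.2184 0.2312] [0.3728 0.9535 1.1462] [-3.1411 -0.0012  0.0827]
0.2 [ 0.06 -2.13]
0.3 [-0.17 -3.03]
0.41 [-0.31 -3.87]
0.52 [-0.37 -4.73]
0.62 [-0.34 -5.62]
0.73 [-0.21 -6.51]
0.83 [ 0.02 -7.39]
0.94 [ 0.34 -8.26]
1.04 [ 0.77 -9.11]
1.14 [ 1.3  -9.91]
1.25 [  1.93 -10.66]
1.36 [  2.65 -11.34]
1.46 [  3.45 -11.94]
1.56 [  4.32 -12.44]
1.67 [  5.26 -12.85]
1.78 [  6.24 -13.14]
1.88 [  7.15 -13.32]
```

View pics/v17.png

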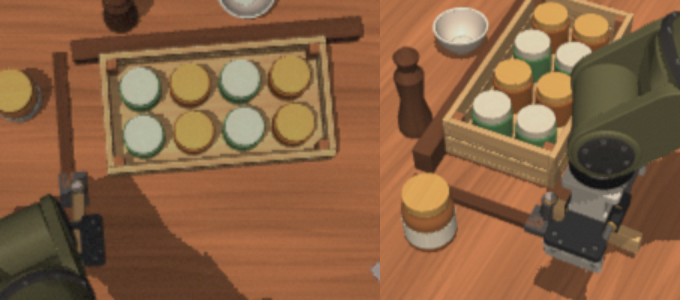

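The crate sits flush and the fingers stand on the outer side of the bar. I'll swing the keeper along the arc.

Call:
{"fn": "servo_tool", "kwargs": {
  "motion": [
    [1,0,-1,0,0],
    [1,0,-2,0,0],
    [1,-0.15,-3,0,0],
    [1,-0.3,-3.9,0,0],
    [1,-0.37,-4.7,0,0],
    [1,-0.34,-5.6,0,0],
    [1,-0.2,-6.5,0,0],
    [1,0,-7.4,0,0],
    [1,0.35,-8.3,0,0],
    [1,0.8,-9.1,0,0],
    [1,1.3,-9.9,0,0],
    [1,1.9,-10.7,0,0],
    [1,2.6,-11.3,0,0],
    [1,3.4,-11.9,0,0],
    [1,4.3,-12.4,0,0],
    [1,5.2,-12.8,0,0],
    [1,5.8,-13.0,0,0],
    [1,6.4,-13.2,0,0],
    [1,6.8,-13.3,0,0]
  ]
}}

```text
time_s: 38.83
ee_pos: [0.4547, 0.0856, 0.2301]
eef_rot: [3.142, 0.0, 0.083]
force: [-1.7, 1.0, 0.6]
grip_width: 0.0007
grip_force: 0.6
```

Not at the stop yet, so I'll creep until the force rises.

Call:
{"fn": "servo_tool", "kwargs": {
  "motion": [
    [1,0.1,0,0,0],
    [1,0.2,0,0,0],
    [1,0.3,-0.02,0,0],
    [1,0.4,-0.03,0,0],
    [1,0.5,-0.03,0,0]
  ]
}}

```text
time_s: 39.45
ee_pos: [0.4594, 0.0854, 0.2301]
eef_rot: [-3.142, 0.0, 0.083]
force: [-1.7, -0.0, -0.9]
grip_width: 0.0004
grip_force: 0.6
```

Call:
{"fn": "servo_tool", "kwargs": {
  "motion": [
    [1,0.06,0,0,0],
    [1,0.12,0,0,0],
    [1,0.18,0,0,0],
    [1,0.24,0,0,0]
  ]
}}

```text
time_s: 39.95
ee_pos: [0.4618, 0.0853, 0.2301]
eef_rot: [-3.142, 0.0, 0.083]
force: [-5.2, 0.2, 2.5]
grip_width: 0.0007
grip_force: 2.3
```

The stop has been reached at 5 N. I'll retreat and check.

Call:
{"fn": "servo_tool", "kwargs": {
  "motion": [
    [1,-0.3,0,0,0],
    [1,-2,0,0,0],
    [1,-5,0,0,0],
    [1,-7,0,5,0],
    [1,-9,0,10,0],
    [1,-11,-2,13,0],
    [1,-12,-4,14,0],
    [1,-12,-4,14,0],
    [1,-12,-4,14,0]
  ]
}}

```text
time_s: 41.08
ee_pos: [0.342, 0.0456, 0.3698]
eef_rot: [-3.142, 0.0, 0.083]
force: [0.3, 0.4, -0.1]
grip_width: 0.0008
grip_force: 0.0
```

```bash
python3 - <<'E'
from m import *
c=report('t18.png',(-.083,.669)); cam('side','s18.png')
cv2.imwrite('pics/v18.png',np.hstack([cv2.resize(cv2.imread('pics/t18.png')[160:310,230:420],None,fx=2.2,fy=2.2),cv2.resize(cv2.imread('pics/s18.png')[150:370,190:400],None,fx=1.5,fy=1.5)]))
E
```

```text
yaw 0.0822682 s,k -0.0824543 0.669037 n 88 ends -0.17799999999999988 0.1450000000000004 width 0.3240961489677432
L gap mm 0.33155770473508106 front 0.6570811107382178 0.1450000000000004
R gap mm 1.7296037045154398 front 0.683713850095868 -0.17799999999999988
TCP at contact L [0.4807 0.1123]
TCP at contact R [ 0.5043 -0.1747]
41.125 [0.3421 0.0457 0.3696] [-0.1504  0.4383  0.4341] [-3.1415  0.0007  0.0833]
```

View pics/v18.png

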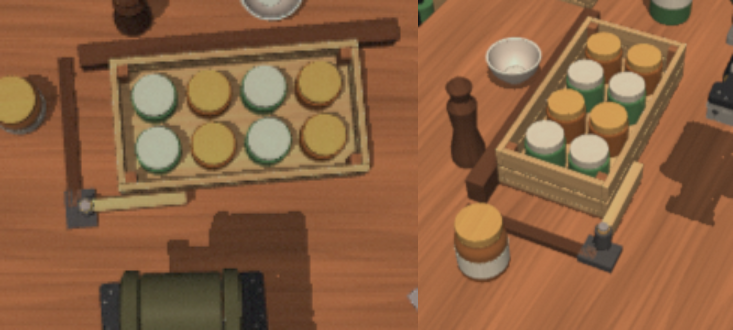

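The picture shows the crate flush, the keeper bar closed behind its left back end and parallel to its back, and the robot clear of everything.

```bash
python3 -c "
from station import ctrl
print(ctrl.hand_in())"
```

```text
the job is handed in; nothing more can be done
None
```

I walked the crate to the rail (last measured gaps about 0.3 mm left and 1.7 mm right), swung the keeper closed to its stop, backed the robot clear and handed in at about 41 s; the judge returned no verdict, and the highest force I read in a push was about 19 N on the crate along the push direction, in the first contact, with vertical friction taking the wrist reading to about 22.6 N.

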